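# Click the valve wheel round to its pointer

## Robot

A 6-joint arm with a two-finger parallel gripper is mounted at the origin on the work surface. World frame = base frame: x ahead of the robot, y to its left, z up, the work surface at z = 0. Lengths are in m, angles in rad, forces in N, time in s.
With the tool pointing down it reaches from about 0.275 to 0.75 m from the base axis. Payload 10.2 kg.
Tool frame: the origin (TCP) lies on the centre line of the jaws, within the pads' length; the fingertips stand 25 mm ahead of it and the grasp point (between the pads) lies 6 mm ahead of it (ctrl.tips_ahead is the z of the fingertips in the tool frame, in m); z points along the fingers, y is the line along which they close (so a half turn about z gives the same grasp; the last joint's range is limited). The gripper opens to 88 mm and grips with 3 to 60 N. Pads are 18 mm wide; open, the fingers measure 123 mm over their backs; the gripper's body (75 mm by 187 mm) begins 45 mm behind the grasp point.
Start: joints at [-1.337, 0.313, 1.498, -0, 1.331, -0.223], TCP at [0.232, -0.471, 0.264] pointing down, gripper open.
Joint ranges: [-2.94, 2.94], [-0.97, 2.17], [0.19, 2.56], [-1.23, 4.37], [0.02, 3.11], [-2.88, 2.88]. Speed limits (rad/s): [2.39, 2.39, 3.01, 3.14, 3.14, 3.14].

## Interface

Orientations are given as a unit quaternion [w, x, y, z].
In Python, from cell import ctrl gives the robot as it stands.
- The arm moves only by the shell command python3 -m pendant 'ROWS'. ROWS is JSON, a list of rows, each a list of 7 numbers: the turn, a rotation vector about the tool's x, y, z in degrees, then the shift along the tool's x, y, z in mm, then the opening, from -1 (shut) to 1 (fully open). In form: [[ax, ay, az, tx, ty, tz, hand], ...]. A call has 1 to 10 rows; each row is the pose to reach, as a shift and turn from the pose commanded when the call began, along the tool's axes at that moment; what a row does not reach only later rows make up. A row lasts 1/8 s, in which the tool goes at most 62.5 mm and 10.7 degrees, less where a joint would pass 70% of its speed; a pose out of reach is approached as far as the arm can. A call with a gripper value outside its range is refused whole. The fingers move at their own pace and stop on an object; the grip force is fixed at half the most. Time passes only in rows, so rows that repeat a pose let the fingers close. It gives the time, the measured TCP pose, the force, the opening and the grip force at its end, in the units of the state.
- ctrl.sense(): the state, without advancing time (a new reading comes with each control period).
- ctrl.read_camera(name): name is "scene" or "top" or "wrist"; returns (picture, depth): 384x512x3 uint8, red, green, blue; 384x512 float32, m along the optical axis (not along the pixel's ray), 0 where there is no reading.
- ctrl.calibration(name): a dict with "fx", "fy", "cx", "cy" (pixels), "R" (3x3) and "t" (3): a world point X has camera coordinates R X + t; the wrist camera has in their place "tool_from_camera" (4x4, takes a point from camera to tool coordinates, whose origin is the TCP and whose axes are the flange's). Camera axes: x right, y down, z forward; pixel columns grow to the right and rows downward; lengths in m; the calibration is good to about 2 mm. A picture is of the moment at which its call begins: read the wrist's pose just before it. calibration takes no time and is no camera call.
- ctrl.hand_in(): hands the job in; it is judged then, once.
The state is a dict: "time_s": time; "q": joint angles; "dq": joint speeds; "tau": joint torques, N m; "position": TCP position; "eef_rot": TCP orientation; "force": force on the tool from outside, world axes, zero at the start; "moment": the same for the moment, N m; "finger_gap": opening from 0.0 (shut) to 1.0 (fully open); "grip_force": force on a finger pad.
Only numpy, scipy, OpenCV 4.12 (cv2) and the standard library are available. Lean on these libraries where they do the work, as an engineer would, in place of code of your own. Each camera call takes 0.05 s, during which the arm holds its last target. There are 200 camera calls.

## Task

On the steel bench stands a small vacuum manifold with a black lobed click-stop wheel lying flat on top of its valve. With a fingertip, push the wheel's edge clockwise (seen from above), as many clicks as it takes, until its yellow lobe rests in the click right above the blue pointer, never going a click past it, then draw the hand away. Push gently: the manifold stands loose and must be neither lifted, tipped nor shoved about, and the loose clamp, jar, blank flange and screwdriver around it stay where they are.

Things in the scene. Friction and masses are not known exactly. Their poses are not given: they have to be found in the camera images.
- manifold: Loose vacuum manifold, 3.2 to 5 kg: grey foot plate 130 x 200 x 10 mm, steel tube along y with a black gauge head at +y (to y = +162 mm, top 90 mm up) and a port block at -y (to -128 mm), aluminium bonnet 74 mm across on top (to 108 mm up). Origin: underside centre of the plate, straight below the wheel's axis; +x runs outward along the blue pointer, z up.
- wheel (a joint): Wheel angle (rad), growing clockwise seen from above; 0 = yellow lobe above the pointer. It rests only in clicks at multiples of pi/3. A spring detent resists (up to about 2 N at the lobe tips), yields half-way and then snaps the wheel on into the next click by itself. Starts at rest in click -2pi/3, -pi or -4pi/3 (2, 3 or 4 clicks short). Stops at -5.1 and +2.0.
- wheel_centre (a point): On the wheel's vertical axis, 123 mm above the bench, half-way up the lobes. Black hub 48 mm across with 6 straight round-ended lobes 60 degrees apart reaching 58 mm from the axis, each 10 mm wide, 18 mm tall (114 to 132 mm up); gaps of 43 mm between lobe ends, 30 mm at radius 40 mm, open above and outside, for a finger to push a lobe's side. x points to the yellow lobe. Nothing else within 100 mm is above 108 mm.
- yellow_lobe (a point): Top of the yellow lobe, 53 mm from the wheel's axis, 132 mm above the bench; the other five lobes are black.
- pointer (a point): Tip of the blue pointer, a fixed bar 12 mm wide that sticks out from the bonnet below the wheel to 88 mm from the axis; its top is 106 mm above the bench, 8 mm below the wheel's underside.
- clamp: Loose aluminium clamp ring lying flat, 62 mm across with a lug and a brass screw to +x, 18 mm tall. Origin: underside centre. Not to be disturbed.
- jar: Loose small jar with a blue cap, 46 mm across, 55 mm tall. Origin: underside centre. Not to be disturbed.
- blank: Loose steel blank flange, 55 mm across with a 26 mm stub, 30 mm tall. Origin: underside centre. Not to be disturbed.
- screwdriver: Loose screwdriver with a red handle, 170 mm long, lying along its own x, under 35 mm tall. Not to be disturbed.

How it is judged:
On the way, in this order (a step that is already met when the one before it is completed fails the run):
1. a finger pushes against the wheel, which is still short of the pointer (contact force between the fingers and manifold above 0.3 N and value of joint wheel below -0.8 rad), for 0.05 s.
2. the wheel rests in the click at the pointer (value of joint wheel between -0.12 and 0.12 rad and velocity of joint wheel between -0.2 and 0.2 rad/s), for 0.2 s.
At the end, for the whole second after the job is handed in: The wheel is at rest within 0.12 rad of joint value 0 (yellow lobe above the blue pointer), the manifold stands upright within 30 mm of where it was, and the four bystanders lie within 20 mm of where they were (all of step 2 and distance of manifold from where it was at the start of the episode below 0.03 m and angle between manifold's own z axis and vertical below 0.05 rad and linear speed of manifold below 0.01 m/s and distance of each of clamp, jar, blank, screwdriver from where it was at the start of the episode below 0.02 m); the robot touches nothing.
It fails at once if the wheel goes past the pointer beyond the half-way point to the next click (0.55 rad) (value of joint wheel above 0.55 rad).
It fails at once if the manifold is lifted by more than 8 mm (height (world z) of manifold above 0.008 m).
It fails at once if the manifold is tipped by more than 0.1 rad or shoved more than 30 mm (angle between manifold's own z axis and vertical above 0.1 rad or distance of manifold from where it was at the start of the episode above 0.03 m).
It fails at once if the manifold or its wheel is pushed harder than 30 N (contact force between any of the arm, the fingers and manifold above 30 N).
It fails at once if a bystander is moved more than 20 mm (distance of any of clamp, jar, blank, screwdriver from where it was at the start of the episode above 0.02 m).
It also fails if it takes over 70 s, if anything falls off the work surface, if the arm or the gripper's body presses on something with over 40 N, if the wrist force passes 120 N, or if a joint passes its speed limit or range.

## Working session

There is one attempt and no reset: what is moved stays moved. The work goes in short steps, Python scripts to look and compute and a shell command to move; the robot and the scene stay as the last step left them, time stands still between calls to the robot, and variables do not carry over. Pictures are saved under pics/ and viewed, at most 10 in all, crops included, and the job is handed in when it is done.

```bash
mkdir -p pics; python3 - <<'E'
from cell import ctrl
import cv2,numpy as np
s=ctrl.sense();print(s['position'],s['eef_rot'],s['finger_gap'])
for n in('top','scene'):
    p,d=ctrl.read_camera(n);cv2.imwrite(f'pics/{n}0.png',p[:,:,::-1]);np.savez(f'{n}0.npz',p=p,d=d)
    c=ctrl.calibration(n);print(n,c)
E
```

```text
[ 0.23149992 -0.47096967  0.26317062] [-6.18078908e-04  9.74029461e-01  2.26420467e-01 -1.05237766e-05] 1.0010543739843372
top {'fx': 408.00160038203427, 'fy': 408.00160038203427, 'cx': 261.30016636477063, 'cy': 193.65077369189552, 'R': array([[ 0.01673292, -0.9998231 , -0.00858943],
       [-0.99553779, -0.01586207, -0.09302103],
       [ 0.09286833,  0.01010761, -0.99562709]]), 't': array([0.01881596, 0.57900336, 0.92704793])}
scene {'fx': 403.1169968033251, 'fy': 403.1169968033251, 'cx': 256.06813215040887, 'cy': 198.26821795868094, 'R': array([[-0.87034255,  0.49237772,  0.00824843],
       [ 0.4131804 ,  0.73925916, -0.5317686 ],
       [-0.26792873, -0.45941275, -0.84684952]]), 't': array([ 0.48793851, -0.20141396,  1.27690173])}
```

View pics/top0.png

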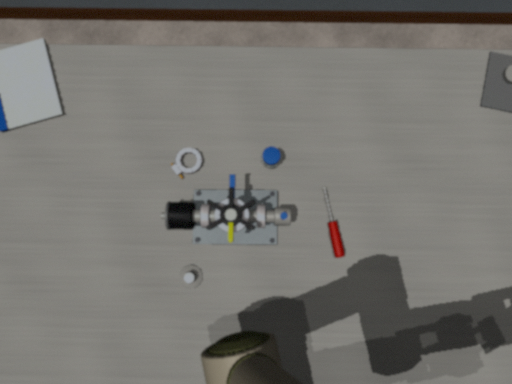

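View pics/scene0.png

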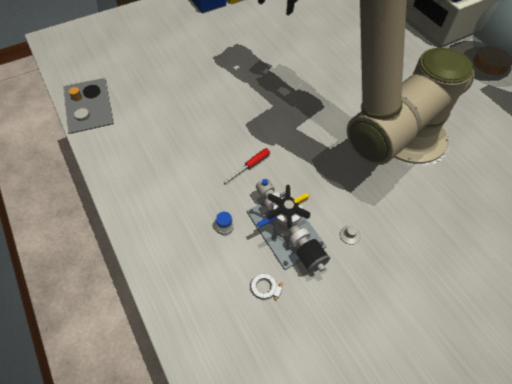

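The top view shows the wheel at about (231,214), the yellow lobe below it at about (231,232), and the blue pointer above at about (233,182). The wheel is therefore about 3 clicks short. In the scene view, nothing near the wheel is taller than the wheel.

```bash
cat > h.py <<'E'
from cell import ctrl
import cv2,numpy as np
def ray(n,u,v,z):
    c=ctrl.calibration(n);R,t=c['R'],c['t']
    o=-R.T@t;d=R.T@np.array([(u-c['cx'])/c['fx'],(v-c['cy'])/c['fy'],1])
    return (o+d*(z-o[2])/d[2])[:2]
def blob(p,lo,hi,box):
    m=cv2.inRange(cv2.cvtColor(p,cv2.COLOR_RGB2HSV),lo,hi);k=np.zeros_like(m);x0,x1,y0,y1=box;k[y0:y1,x0:x1]=m[y0:y1,x0:x1]
    v,u=np.nonzero(k);return u,v
Y=((22,120,90),(35,255,255));B=((100,150,60),(125,255,255))
E
python3 - <<'E'
from h import *
for n,by,bb in(('top',(205,260,215,255),(222,245,165,205)),('scene',(270,325,180,225),(245,285,205,240))):
    p=np.load(n+'0.npz')['p']
    uy,vy=blob(p,*Y,by);ub,vb=blob(p,*B,bb)
    P=np.array([ray(n,a,b,.132) for a,b in zip(uy,vy)]);Q=np.array([ray(n,a,b,.106) for a,b in zip(ub,vb)])
    print(n,len(P),P.mean(0),P.min(0),P.max(0),'|',len(Q),Q.mean(0),Q.min(0),Q.max(0))
    d=np.load(n+'0.npz')['d']
print('hub top',ray('top',231,214,.14),ray('scene',289,205,.14))
p=np.load('top0.npz')['p'][165:265,155:295]
q=np.load('scene0.npz')['p'][170:280,230:340]
cv2.imwrite('pics/c.png',np.hstack([cv2.resize(p,(560,400),interpolation=2),])[:,:,::-1])
E
```

```text
top 89 [0.49065275 0.08962882] [0.46985524 0.08454859] [0.50899094 0.09508612] | 35 [0.59685019 0.09101255] [0.58457096 0.08856447] [0.60846885 0.09337789]
scene 90 [0.4884281  0.09471417] [0.4664757  0.08662337] [0.50920997 0.10351779] | 67 [0.59018398 0.09473012] [0.56272206 0.08816184] [0.61102583 0.10021546]
hub top [0.52515645 0.08860039] [0.52753237 0.10024857]
```

View pics/c.png

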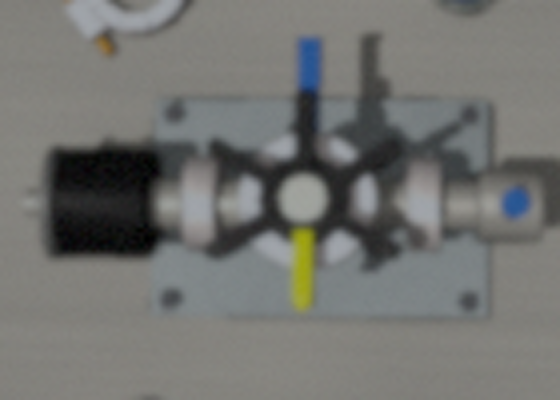

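```bash
cat >> h.py <<'E'
from scipy.spatial.transform import Rotation as Ro
C=np.array([.524,.092])
def row(phi,R,ztip,s=None):
    "tool y radially outward at azimuth phi (deg), tcp radius R, tip height ztip"
    s=s or ctrl.sense();q=s['eef_rot'];T=Ro.from_quat([q[1],q[2],q[3],q[0]])
    a=np.radians(phi);e=np.array([np.cos(a),np.sin(a),0]);x=np.array([-e[1],e[0],0])
    G=Ro.from_matrix(np.c_[x,e,[0,0,-1]])
    p=np.r_[C+R*e[:2],ztip+ctrl.tips_ahead]
    return np.round(np.r_[(T.inv()*G).as_rotvec(degrees=True),T.inv().apply(p-s['position'])*1000],1).tolist()
E
python3 -c "
from h import *
print(row(-90,.061,.19))"
```

```text
[-0.1, -0.0, 26.2, 483.9, -321.5, 48.7]
```

```bash
python3 -m pendant '[[0,0,3,40,-27,4,-1],[0,0,6,90,-60,8,-1],[0,0,9,140,-93,14,-1],[0,0,12,190,-126,19,-1],[0,0,15,240,-160,24,-1],[0,0,18,290,-193,29,-1],[0,0,21,340,-226,34,-1],[0,0,24,390,-259,39,-1],[0,0,26.2,440,-292,44,-1],[0,0,26.2,484,-321.5,48.7,-1]]'; python3 -m pendant '[[0,0,0,0,0,0,-1],[0,0,0,0,0,0,-1],[0,0,0,0,0,0,-1]]'
python3 - <<'E'
from h import *
s=ctrl.sense();print(s['position'],s['finger_gap'],s['force'],row(-90,.061,.118))
p,d=ctrl.read_camera('wrist');c=ctrl.calibration('wrist');print(c)
cv2.imwrite('pics/w1.png',p[:,:,::-1]);np.savez('w1.npz',p=p,d=d,pos=s['position'],q=s['eef_rot'])
E
```

```text
time_s: 1.35
position: [0.5248, 0.0329, 0.2146]
eef_rot: [-0.0, 1.0, -0.0, -0.0]
force: [0.2, -0.1, 0.4]
finger_gap: 0.005
grip_force: 0.0
time_s: 1.72
position: [0.5238, 0.0298, 0.2152]
eef_rot: [0.0, 1.0, -0.001, 0.0]
force: [-0.3, -0.1, -0.3]
finger_gap: 0.007
grip_force: 0.0
[0.52382818 0.0297547  0.2151839 ] 0.006935306906630805 [-0.27446618 -0.0818697  -0.32312634] [0.0, -0.0, -0.1, 0.2, -1.3, 72.2]
{'fx': 274.3597206802727, 'fy': 274.3597206802727, 'cx': 256.940933873857, 'cy': 190.5778121019671, 'tool_from_camera': array([[ 7.37579129e-04, -9.51466134e-01, -3.07752582e-01,
         7.89272720e-02],
       [ 9.99999658e-01,  8.16550169e-04, -1.27833064e-04,
         5.97567075e-04],
       [ 3.72924254e-04, -3.07752383e-01,  9.51466411e-01,
        -1.23023808e-01],
       [ 0.00000000e+00,  0.00000000e+00,  0.00000000e+00,
         1.00000000e+00]])}
```

View pics/w1.png

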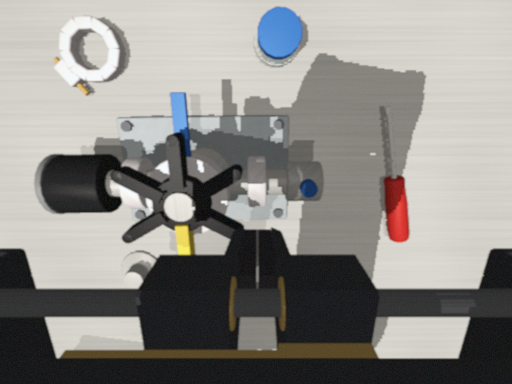

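The wrist view shows the hub at about (179,207), lobe tips at about (177,138), (241,171), (115,172) and (123,238), and the yellow lobe pointing down.

```bash
python3 - <<'E'
from h import *
w=np.load('w1.npz');q=w['q'];T=Ro.from_quat([q[1],q[2],q[3],q[0]]);c=ctrl.calibration('wrist');M=c['tool_from_camera']
def wr(u,v,z):
    d=T.apply(M[:3,:3]@[(u-c['cx'])/c['fx'],(v-c['cy'])/c['fy'],1]);o=w['pos']+T.apply(M[:3,3])
    return (o+d*(z-o[2])/d[2])[:2]
t=[wr(*x,.132) for x in((177,138),(241,171),(123,238),(115,172))]
print(np.round(t,4), 'mid',(t[1]+t[2])/2,'hub',wr(179,207,.14))
from scipy.optimize import least_squares
print(least_squares(lambda x:np.hypot(*(np.array(t)-x).T)-.058,[.52,.09]).x)
u,v=blob(w['p'],*Y,(160,215,215,256));P=np.array([wr(a,b,.132) for a,b in zip(u,v)]);print('yel',P.mean(0),P.min(0),P.max(0))
u,v=blob(w['p'],*B,(160,200,85,160));P=np.array([wr(a,b,.106) for a,b in zip(u,v)]);print('ptr',P.mean(0),P.min(0),P.max(0))
E
```

```text
[[0.5772 0.0886]
 [0.552  0.0414]
 [0.4945 0.1413]
 [0.5513 0.1389]] mid [0.5232318  0.09135779] hub [0.52536155 0.08950986]
[0.51972563 0.08961336]
yel [0.49251678 0.09006806] [0.47825283 0.0830622 ] [0.50635976 0.09773593]
ptr [0.57580604 0.08865121] [0.55965178 0.08632976] [0.60879382 0.09394778]
```

```bash
sed -i 's/^C=.*/C=np.array([.5225,.0905])/' h.py; python3 -m pendant '[[0,0,0,-1.3,0.5,20,-1],[0,0,0,-1.3,0.5,40,-1],[0,0,0,-1.3,0.5,58,-1],[0,0,0,-1.3,0.5,72,-1],[0,0,0,-1.3,0.5,72,-1]]'
python3 -c "
from h import *
for f in (-90,-96,-102,-108,-114,-120,-125,-130,-135,-138): print(row(f,.061,.118))"
```

```text
time_s: 2.4
position: [0.5224, 0.03, 0.1425]
eef_rot: [-0.0, 1.0, -0.001, -0.001]
force: [-0.5, -0.8, 0.1]
finger_gap: 0.008
grip_force: 0.0
[-0.0, 0.1, -0.1, 0.1, 0.5, -0.5]
[-0.0, 0.1, 5.9, -6.3, 0.1, -0.5]
[-0.0, 0.1, 11.9, -12.6, -0.9, -0.5]
[0.0, 0.1, 17.9, -18.8, -2.5, -0.5]
[0.0, 0.1, 23.9, -24.8, -4.8, -0.5]
[0.0, 0.1, 29.9, -30.4, -7.7, -0.5]
[0.0, 0.1, 34.9, -34.9, -10.5, -0.5]
[0.0, 0.1, 39.9, -39.2, -13.8, -0.5]
[0.0, 0.1, 44.9, -43.1, -17.4, -0.5]
[0.0, 0.1, 47.9, -45.3, -19.7, -0.5]
```

```bash
python3 -m pendant '[[0,0,4,-4.2,0.3,0,-1],[0,0,8,-8.4,-0.1,0,-1],[0,0,12,-12.6,-0.9,0,-1],[0,0,15,-15.7,-1.7,0,-1],[0,0,18,-18.8,-2.5,0,-1],[0,0,21,-21.8,-3.7,0,-1],[0,0,24,-24.8,-4.8,0,-1],[0,0,27,-27.6,-6.2,0,-1],[0,0,30,-30.4,-7.7,0,-1],[0,0,30,-30.4,-7.7,0,-1]]'
python3 - <<'E'
from h import *
for f in (-120,-123,-126,-129,-132,-135,-138): print(row(f,.061,.118))
p,d=ctrl.read_camera('top');cv2.imwrite('pics/t2.png',cv2.resize(p[150:275,140:310],(800,588),interpolation=2)[:,:,::-1])
print(ctrl.sense()['force'])
E
```

```text
time_s: 3.65
position: [0.4927, 0.0378, 0.1438]
eef_rot: [0.0, 0.966, -0.259, 0.001]
force: [0.4, -1.1, 0.2]
finger_gap: 0.003
grip_force: 0.3
[-0.0, -0.1, -0.0, -0.6, 0.5, 0.8]
[-0.0, -0.1, 3.0, -3.8, 0.4, 0.8]
[-0.0, -0.1, 6.0, -6.9, 0.2, 0.8]
[-0.0, -0.1, 9.0, -10.1, -0.3, 0.8]
[-0.0, -0.1, 12.0, -13.2, -0.8, 0.8]
[-0.0, -0.1, 15.0, -16.4, -1.6, 0.8]
[-0.0, -0.1, 18.0, -19.4, -2.5, 0.8]
[-0.11065471  0.40213512 -0.31794618]
```

View pics/t2.png

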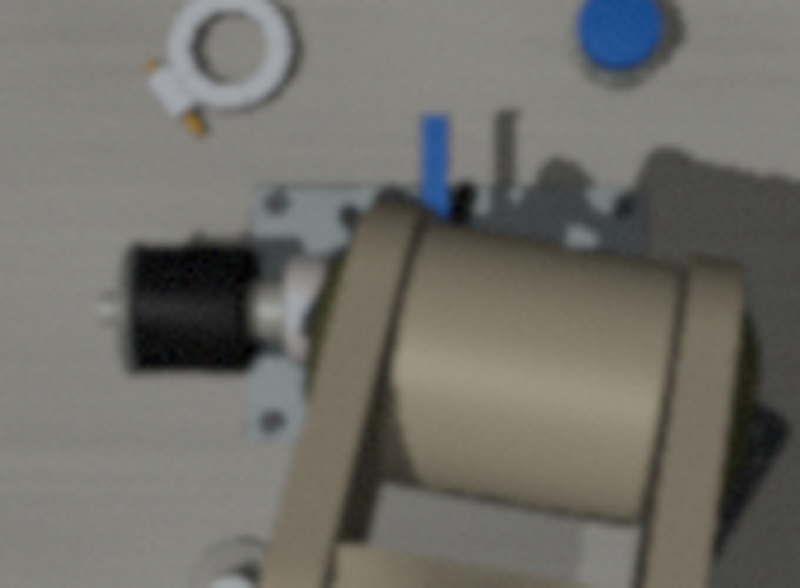

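The arm hides the hub. Black lobe tips at about (465,200) and (350,215) show the wheel turned about 20° clockwise, with the detent not yet passed, so I'll keep pushing.

```bash
python3 -m pendant '[[0,0,2,-2.5,0.4,0.5,-1],[0,0,4,-4.8,0.3,0.5,-1],[0,0,6,-6.9,0.2,0.5,-1],[0,0,8,-9,-0.1,0.5,-1],[0,0,10,-11.1,-0.4,0.5,-1],[0,0,12,-13.2,-0.8,0.5,-1],[0,0,13,-14.3,-1,0.5,-1],[0,0,13,-14.3,-1,0.5,-1]]'
python3 - <<'E'
from h import *
def lobes():
    p,d=ctrl.read_camera('wrist');cv2.imwrite('pics/w2.png',p[:,:,::-1])
lobes();print(ctrl.sense()['force'])
E
```

```text
time_s: 4.7
position: [0.4804, 0.0462, 0.1425]
eef_rot: [-0.0, 0.93, -0.367, -0.0]
force: [-0.3, -0.4, 0.8]
finger_gap: 0.003
grip_force: 0.0
[-0.5227577  -0.08561061 -0.37826688]
```

View pics/w2.png

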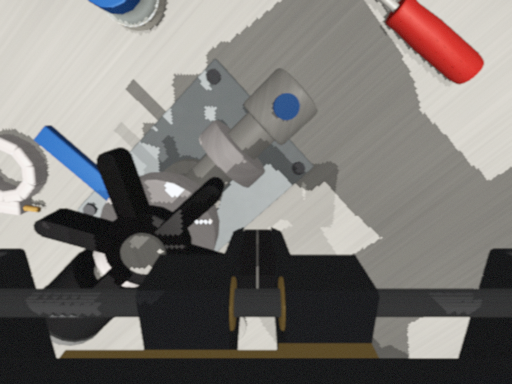

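The hub is at about (142,253), with lobes at about 105° and 165° either side of the pointer's direction (135°). The wheel is right at the half-way point, so it needs a few degrees more.

```bash
python3 -c "
from h import *
for f in (-133,-136,-139,-142): print(row(f,.061,.118))"
python3 -m pendant '[[0,0,1,-1,0,0,-1],[0,0,2,-2.1,0,0,-1],[0,0,3,-3.2,-0.1,0,-1],[0,0,4,-4.2,-0.2,0,-1],[0,0,5,-5.3,-0.3,0,-1],[0,0,5,-5.3,-0.3,0,-1]]'
python3 - <<'E'
from h import *
p,d=ctrl.read_camera('wrist');cv2.imwrite('pics/w3.png',p[:,:,::-1])
for f in(-138,): print([row(f,R,.118) for R in(.061,.1)])
E
```

```text
[0.0, 0.0, -0.0, 0.4, -0.1, -0.5]
[0.0, 0.0, 3.0, -2.8, -0.2, -0.5]
[0.0, 0.0, 6.0, -5.9, -0.5, -0.5]
[0.0, 0.0, 9.0, -9.1, -0.9, -0.5]
time_s: 5.5
position: [0.4768, 0.05, 0.1425]
eef_rot: [-0.0, 0.913, -0.407, 0.0]
force: [-0.6, -0.3, 0.1]
finger_gap: 0.004
grip_force: 0.0
[[-0.0, -0.0, -0.0, 0.4, -0.0, -0.5], [-0.0, -0.0, -0.0, 0.4, 39.0, -0.5]]
```

View pics/w3.png

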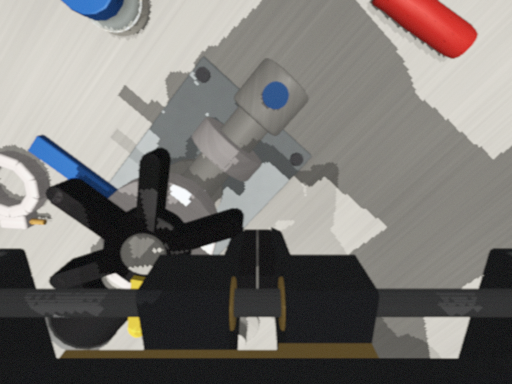

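It snapped: a lobe at about (60,190) now lies along the pointer direction, with yellow at about (135,310). That leaves 2 clicks. I'll withdraw radially, then swing back to the -90° gap.

```bash
python3 -c "
from h import *
for a in [(-138,.1),(-129,.1),(-120,.1),(-110,.1),(-100,.1),(-90,.1),(-90,.061)]: print(row(*a,.118))"
python3 -m pendant '[[0,0,0,0.3,10,0,-1],[0,0,0,0.4,25,0,-1],[0,0,0,0.4,40,0,-1]]'
python3 -c "
from h import *
for a in [(-129,.1),(-120,.1),(-110,.1),(-100,.1),(-90,.1),(-90,.08),(-90,.061)]: print(row(*a,.118))"
```

```text
[-0.0, -0.0, -0.0, 0.4, 39.0, -0.5]
[-0.0, -0.0, -9.0, 16.0, 37.7, -0.5]
[-0.0, -0.0, -18.0, 31.3, 34.0, -0.5]
[-0.0, -0.0, -28.0, 47.3, 27.2, -0.5]
[0.0, -0.0, -38.0, 61.9, 17.7, -0.5]
[0.0, -0.0, -48.0, 74.7, 5.8, -0.5]
[0.0, -0.0, -48.0, 45.7, -20.2, -0.5]
time_s: 5.92
position: [0.4464, 0.0221, 0.1425]
eef_rot: [0.0, 0.913, -0.407, -0.0]
force: [-0.9, 0.5, -0.2]
finger_gap: 0.002
grip_force: 0.0
[0.0, 0.0, -9.0, 15.7, -3.6, -0.5]
[0.0, 0.0, -18.0, 31.0, -7.3, -0.5]
[0.0, 0.0, -28.0, 47.0, -14.1, -0.5]
[0.0, 0.0, -38.0, 61.6, -23.6, -0.5]
[0.0, 0.0, -48.0, 74.3, -35.5, -0.5]
[0.0, 0.0, -48.0, 59.5, -48.8, -0.5]
[0.0, 0.0, -48.0, 45.3, -61.6, -0.5]
```

```bash
cat >> h.py <<'E'
def yellow(cam='wrist'):
    s=ctrl.sense();q=s['eef_rot'];T=Ro.from_quat([q[1],q[2],q[3],q[0]]);p,d=ctrl.read_camera(cam)
    c=ctrl.calibration(cam);m=cv2.inRange(cv2.cvtColor(p,cv2.COLOR_RGB2HSV),*Y);v,u=np.nonzero(m)
    K=np.c_[(u-c['cx'])/c['fx'],(v-c['cy'])/c['fy'],np.ones(len(u))]
    if cam=='wrist':
        M=c['tool_from_camera'];o=s['position']+T.apply(M[:3,3]);D=T.apply(K@M[:3,:3].T)
    else: o=-c['R'].T@c['t'];D=K@c['R']
    P=(o+D*((.132-o[2])/D[:,2])[:,None])[:,:2]-C
    P=P[np.hypot(*P.T)<.065]
    if len(P)<5: return len(P),None
    m=P.mean(0);return len(P),round(np.hypot(*m),4),round(float(np.degrees(np.arctan2(m[1],m[0]))),1)
E
python3 -m pendant '[[0,0,-9,15.7,-3.6,-0.5,-1],[0,0,-18,31,-7.3,-0.5,-1],[0,0,-28,47,-14.1,-0.5,-1],[0,0,-38,61.6,-23.6,-0.5,-1],[0,0,-48,74.3,-35.5,-0.5,-1],[0,0,-48,74.3,-35.5,-0.5,-1]]'
python3 - <<'E'
from h import *
print(yellow(),yellow('scene'),yellow('top'))
print(row(-90,.08,.118),row(-90,.061,.118))
E
```

```text
time_s: 6.68
position: [0.5234, -0.0093, 0.1429]
eef_rot: [0.0, 1.0, -0.001, -0.0]
force: [-0.6, -0.5, 0.2]
finger_gap: 0.005
grip_force: 0.0
(483, np.float64(0.024), 119.4) (87, np.float64(0.0385), 115.7) (94, np.float64(0.0333), 116.7)
[-0.0, 0.0, -0.2, -0.2, -19.3, -0.0] [-0.0, 0.0, -0.2, -0.3, -38.3, -0.0]
```

Yellow is at about 120°, so one click is done. Going in for the second.

```bash
python3 -m pendant '[[0,0,0,-0.5,-13,0,-1],[0,0,0,-0.5,-26,0,-1],[0,0,0,-0.5,-38.3,0,-1],[0,0,0,-0.5,-38.3,0,-1]]'
python3 -m pendant '[[0,0,4,-4.2,0,0,-1],[0,0,8,-8.4,-0.6,0,-1],[0,0,12,-12.6,-1.4,0,-1],[0,0,15,-15.7,-2.2,0,-1],[0,0,18,-18.8,-3,0,-1],[0,0,21,-21.8,-4.1,0,-1],[0,0,24,-24.8,-5.3,0,-1],[0,0,27,-27.6,-6.7,0,-1],[0,0,30,-30.4,-8.2,0,-1],[0,0,30,-30.4,-8.2,0,-1]]'
python3 -c "
from h import *
print(yellow('scene'),yellow())
for f in (-120,-126,-132,-135,-138): print(row(f,.061,.118))"
```

```text
time_s: 7.32
position: [0.5229, 0.0308, 0.143]
eef_rot: [-0.0, 1.0, 0.001, -0.0]
force: [-0.2, 0.3, -0.1]
finger_gap: 0.004
grip_force: 0.0
time_s: 8.57
position: [0.4926, 0.0377, 0.1431]
eef_rot: [0.0, 0.966, -0.259, 0.0]
force: [-0.0, -0.8, -0.7]
finger_gap: 0.007
grip_force: 0.3
(75, np.float64(0.0404), 98.8) (550, np.float64(0.0262), 100.6)
[0.0, -0.0, 0.0, -0.6, 0.4, 0.0]
[0.0, -0.0, 6.0, -7.0, 0.0, 0.0]
[0.0, -0.0, 12.0, -13.3, -1.0, 0.0]
[0.0, -0.0, 15.0, -16.4, -1.7, 0.0]
[0.0, -0.0, 18.0, -19.4, -2.6, 0.0]
```

```bash
python3 -m pendant '[[0,0,3,-3.8,0.3,0,-1],[0,0,6,-7,0,0,-1],[0,0,9,-10.2,-0.4,0,-1],[0,0,12,-13.3,-1,0,-1],[0,0,14,-15.4,-1.5,0,-1],[0,0,16,-17.4,-2,0,-1],[0,0,18,-19.4,-2.6,0,-1],[0,0,18,-19.4,-2.6,0,-1]]'
python3 -c "
from h import *
print(yellow('scene'),yellow())
print(row(-138,.061,.118))"
```

```text
time_s: 9.68
position: [0.4771, 0.0499, 0.143]
eef_rot: [-0.0, 0.914, -0.407, -0.0]
force: [0.1, -0.2, 0.1]
finger_gap: 0.008
grip_force: 0.0
(73, np.float64(0.0437), 60.9) (1613, np.float64(0.0367), 60.0)
[-0.0, 0.0, 0.0, 0.1, 0.1, 0.0]
```

Two clicks are done, with yellow at 60°. Now withdrawing, swinging back and entering again.

```bash
python3 -m pendant '[[0,0,0,0.2,10,0,-1],[0,0,0,0.2,25,0,-1],[0,0,0,0.2,39,0,-1],[0,0,-9,16,37.7,0,-1],[0,0,-18,31.3,34,0,-1],[0,0,-28,47.3,27.2,0,-1],[0,0,-38,61.9,17.7,0,-1],[0,0,-48,74.5,5.8,0,-1],[0,0,-48,74.5,5.8,0,-1]]'
python3 -c "
from h import *
print(yellow('scene'),yellow())
print(row(-90,.061,.118))"
```

```text
time_s: 10.9
position: [0.5226, -0.0101, 0.1429]
eef_rot: [0.0, 1.0, -0.001, 0.0]
force: [1.2, -0.4, -0.0]
finger_gap: 0.005
grip_force: 0.0
(88, np.float64(0.0402), 60.5) (1796, np.float64(0.0306), 52.5)
[-0.0, 0.0, -0.2, 0.5, -39.2, -0.1]
```

```bash
python3 -m pendant '[[0,0,0,0,-13,0,-1],[0,0,0,0,-26,0,-1],[0,0,0,0,-39,0,-1],[0,0,0,0,-39,0,-1]]'
python3 -m pendant '[[0,0,4,-4.2,0,0,-1],[0,0,8,-8.4,-0.6,0,-1],[0,0,12,-12.6,-1.4,0,-1],[0,0,15,-15.7,-2.2,0,-1],[0,0,18,-18.8,-3,0,-1],[0,0,21,-21.8,-4.1,0,-1],[0,0,24,-24.8,-5.3,0,-1],[0,0,27,-27.6,-6.7,0,-1],[0,0,30,-30.4,-8.2,0,-1],[0,0,30,-30.4,-8.2,0,-1]]'
python3 -c "
from h import *
print(yellow('scene'),yellow())
for f in (-120,-126,-132,-135,-138): print(row(f,.061,.118))"
```

```text
time_s: 11.5
position: [0.5225, 0.0307, 0.143]
eef_rot: [-0.0, 1.0, 0.0, -0.0]
force: [0.0, -0.7, -0.2]
finger_gap: 0.004
grip_force: 0.0
time_s: 12.75
position: [0.4923, 0.0377, 0.1431]
eef_rot: [0.0, 0.966, -0.259, 0.0]
force: [0.7, -0.9, -0.8]
finger_gap: 0.005
grip_force: 0.3
(80, np.float64(0.0418), 44.2) (2322, np.float64(0.0369), 39.2)
[0.0, -0.0, 0.0, -0.3, 0.1, 0.0]
[0.0, -0.0, 6.0, -6.7, -0.2, 0.0]
[0.0, -0.0, 12.0, -13.0, -1.2, 0.0]
[0.0, -0.0, 15.0, -16.1, -2.0, 0.0]
[0.0, -0.0, 18.0, -19.2, -2.9, 0.0]
```

```bash
python3 -m pendant '[[0,0,3,-3.5,0,0,-1],[0,0,6,-6.7,-0.2,0,-1],[0,0,9,-9.9,-0.6,0,-1],[0,0,12,-13,-1.2,0,-1],[0,0,14,-15,-1.7,0,-1],[0,0,16,-17.1,-2.3,0,-1],[0,0,18,-19.2,-2.9,0,-1],[0,0,18,-19.2,-2.9,0,-1]]'
python3 -c "
from h import *
print(yellow('scene'),yellow())
print(row(-138,.061,.118))"
```

```text
time_s: 13.85
position: [0.4771, 0.0499, 0.143]
eef_rot: [-0.0, 0.914, -0.407, -0.0]
force: [-0.5, 0.1, -0.3]
finger_gap: 0.002
grip_force: 0.0
(79, np.float64(0.0459), 7.1) (2618, np.float64(0.0373), -3.2)
[-0.0, -0.0, 0.0, 0.1, 0.1, 0.0]
```

The wheel has snapped in. I'll withdraw radially, lift, move clear and check.

```bash
python3 -m pendant '[[0,0,0,0.2,10,0,-1],[0,0,0,0.2,25,0,-1],[0,0,0,0.2,40,0,-1],[0,0,0,0.2,50,-40,-1],[0,0,0,0.2,90,-80,-1],[0,0,0,0.2,140,-100,-1],[0,0,0,0.2,140,-100,-1],[0,0,0,0.2,140,-100,-1]]'
python3 - <<'E'
from h import *
print(yellow('scene'),yellow('top'))
p,d=ctrl.read_camera('top');q,_=ctrl.read_camera('scene')
cv2.imwrite('pics/f.png',np.hstack([cv2.resize(p[130:290,150:350],(400,320)),cv2.resize(q[130:310,200:370],(378,400))[:320]])[:,:,::-1])
E
```

```text
time_s: 14.95
position: [0.373, -0.0439, 0.2427]
eef_rot: [-0.0, 0.913, -0.407, -0.0]
force: [-0.1, 0.1, -0.3]
finger_gap: 0.006
grip_force: 0.0
(111, np.float64(0.0396), 7.2) (100, np.float64(0.0372), -0.2)
```

View pics/f.png

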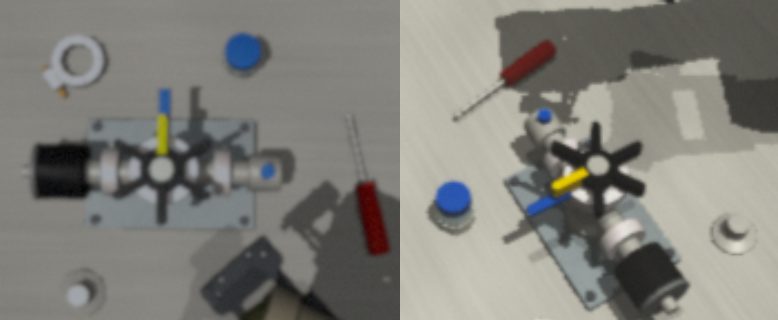

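In the top view the yellow lobe at about (163,133) lies right over the blue pointer at about (165,100). Everything else is still in place and the hand is clear.

```bash
python3 -c "
from cell import ctrl
print(ctrl.hand_in())"
```

```text
the job is handed in; nothing more can be done
None
```

The job is handed in: I pushed the wheel three clicks clockwise, and the last pictures show the yellow lobe above the blue pointer, the manifold and bystanders apparently unmoved, and the hand clear; hand-in returned no verdict.

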